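# Lock the drying canister's squeeze-tab cap

## Task

Two specimen drying canisters stand on the microscope bench. Lock the one with the green cap: pinch its two upright tabs together and, keeping them pinched, turn the cap clockwise (seen from above) until its white pointer has gone from the white mark to the green mark, then let go so that the tabs spring out and latch. Leave the orange canister's cap unturned.

Things in the scene. Friction and masses are not known exactly. Their poses are not given: they have to be found in the camera images.
- green_cap_grip (a point): On the green cap's vertical turning axis, at pinching height, 108 mm above the bench. Turns with the cap: y runs through the two tabs (at +y and -y), z up, -x along the white pointer. The cap sits on a fixed cream drum with green band, 110 mm across, its dark deck 70 mm above the bench. Steel ridges on the deck reach 76 mm above the bench, 37 mm from the axis: keep fingertips above 80 mm.
- green_cap (a joint): Turn of the green cap, rad, growing clockwise seen from above. Starts at 0 to 0.18 (white mark). A tooth under each tab meets a ridge: no turning past 0.23 unless both tabs are held in by 4 mm or more. Green mark at 1.235, end stop at 1.42; from 1.05 to 1.42 the released tabs spring out and latch. Friction 0.04 N m; stays where left.
- green_tab (a joint): Inward travel, m, of the pale green upright tab at +y: 0 sprung out, 0.011 fully in. Spring: 2 N to start, 6 N fully in; a 15 to 25 N pinch holds it in. The tab at -y mirrors it and moves on its own. Tabs: 24 mm wide, 6 mm thick, tops 122 mm above the bench; outer faces 66 mm apart at rest, 44 mm fully in. The hub between is 29 mm across, top 112 mm above the bench.
- orange_cap (a joint): Turn, rad, of the other canister's cap: same shape and sizes but orange, with an orange band. Starts at 0 to 0.18 and is to stay there, unlocked. The canisters' axes are at least 220 mm apart, side by side, either colour on the left.
Not all that is in view belongs to the job. What is shaped like the part that bears green_cap_grip but turquoise or yellow is not meant.

How it is judged:
By the outcome, as a careful person would: the job done as asked, in the order asked, and still so for the second after the job is handed in, with the robot touching nothing.
It also fails if it takes over 32 s, if anything falls off the work surface, if the arm or the gripper's body presses on something with over 40 N, if the wrist force passes 120 N, or if a joint passes its speed limit or range.

## Robot

A 6-joint arm with a two-finger parallel gripper is mounted at the origin on the work surface. World frame = base frame: x ahead of the robot, y to its left, z up, the work surface at z = 0. Lengths are in m, angles in degrees, forces in N, time in s.
With the tool pointing down it reaches from about 0.275 to 0.825 m from the base axis. Payload 4.9 kg.
Tool frame: the origin (TCP) lies midway between the tips of the shut fingers; the grasp point (between the pads) lies 19 mm behind it; y points along the fingers, z is the direction in which the jaws open and shut, and the axes are right-handed (so a half turn about y gives the same grasp; the last joint's range is limited). The gripper opens to 85 mm and grips with 20 to 120 N. Pads are 22 mm wide; open, the fingers measure 114 mm over their backs; the gripper's body (76 mm by 85 mm) begins 54 mm behind the grasp point. The pads swing forward as they close: fully open they stand 13 mm farther back than shut.
Start: joints at [-83.09, 18.69, -11.035, 60.275, 0, 82.311], TCP at [0.139, -0.532, 0.194] pointing down, gripper open.
Joint ranges: [-152.03, 152.03], [-55.5, 102.48], [-74.3, 77.21], [-110.64, 120.58], [-84.22, 78.4], [-180, 180]. Speed limits (degrees/s): [147.25, 147.25, 180, 180, 180, 180].

## Interface

Orientations are given as [roll, pitch, yaw] about the fixed x, y, z axes, in that order (R = Rz(yaw) Ry(pitch) Rx(roll)).
In Python, from cell import ctrl, vision, job, finder gives the robot as it stands.
- The arm moves only by the tool jog_arm, never from a script. Its argument "plan" is a list of rows, each an object with "gripper": the closure in counts, from 0 (fully open) to 255 (shut); "dp": the shift along the tool's x, y, z in mm, a list of three; "turn": the turn about the tool's y in rad. In form: [{"gripper": gripper, "dp": [tx, ty, tz], "turn": turn}, ...]. A call has 1 to 12 rows; each row is the pose to reach, as a shift and turn from the pose commanded when the call began, along the tool's axes at that moment; what a row does not reach only later rows make up. A row lasts 1/12 s, in which the tool goes at most 41.7 mm and 7.16 degrees, less where a joint would pass 70% of its speed; a pose out of reach is approached as far as the arm can. A call with a gripper value outside its range is refused whole. The fingers move at their own pace and stop on an object; "force" is the grip in N (left out, the last holds). Time passes only in rows, so rows that repeat a pose let the fingers close. It gives the time, the measured TCP pose, the force and the opening at its end, in the units of the state.
- ctrl.observe(): the state, without advancing time (a new reading comes with each control period).
- vision.capture(name): name is "scene" or "top" or "wrist"; returns the picture (400x640x3 uint8, red, green, blue); there is no depth.
- vision.get_calibration(name): a dict with "fx", "fy", "cx", "cy" (pixels), "R" (3x3) and "t" (3): a world point X has camera coordinates R X + t. Camera axes: x right, y down, z forward; pixel columns grow to the right and rows downward; lengths in m; the calibration is good to about 2 mm. A picture is of the moment at which its call begins: read the wrist's pose just before it. get_calibration takes no time and is no camera call; for the wrist camera it gives the pose at the moment of the call.
- job.close_job(): hands the job in, once; it reports no verdict.
Trained networks look in the newest picture that a camera, given by its name, has taken for a name from the list of things; names that differ only in an ending like _2 or _b are one class to them, and where a whole thing is asked for, a point or a joint stands for the part that bears it (a point fixed in the world has none). Each returns a list of dicts, best first, with "score" (0 to 1); they miss things now and then, are a little off and sometimes report something else, mostly with a low value. They report only what shows in the picture. A call takes as long as a camera call. They do not tell look-alikes from the thing itself.
- finder.boxes_of(target, camera): "bbox" ([left, top, width, height] in pixels, round what is visible of it).
- finder.pinpoint(target, camera): "location" ([row, column] in pixels: a listed point, or the origin of a listed thing).
The state is a dict: "t": time; "joint_pos": joint angles; "dq": joint speeds; "joint_efforts": joint torques, N m; "eef_pos": TCP position; "orientation": TCP orientation; "ft_force": force on the tool from outside, world axes, zero at the start; "wrist_torque": the same for the moment, N m; "width": finger opening in m.
Only numpy, scipy, OpenCV 4.12 (cv2) and the standard library are available. Lean on these libraries where they do the work, as an engineer would, in place of code of your own. Each camera call takes 0.05 s, during which the arm holds its last target. There are 200 camera calls.

## Working session

There is one attempt and no reset: what is moved stays moved. The work goes in short steps, Python scripts to look and compute and a tool call to move; the robot and the scene stay as the last step left them, time stands still between calls to the robot, and variables do not carry over. Pictures are saved under pics/ and viewed, and the job is handed in when it is done.

Besides the shell and the picture viewer there is one more tool, called by a JSON object that holds its "fn" and its "kwargs", one argument or row to a line. jog_arm: Moves the arm, as the interface text tells. Its arguments: {"type":"object","properties":{"plan":{"type":"array","items":{"type":"object","properties":{"gripper":{"type":"number"},"dp":{"type":"array","items":{"type":"number"}},"turn":{"type":"number"}}}},"force":{"type":"number"}},"required":["plan"]}

```bash
mkdir -p pics; ls; python3 - <<'E'
from cell import ctrl, vision, job, finder
import cv2
print(ctrl.observe())
for n in ["scene","top"]:
    p=vision.capture(n); cv2.imwrite(f"pics/{n}0.png",p[:,:,::-1])
    print(n,finder.pinpoint("green_cap_grip",n)); print(finder.boxes_of("green_cap_grip",n))
    c=vision.get_calibration(n); print(c)
E
```

```text
pics
{'t': 0.0, 'joint_pos': array([-8.30917728e+01,  1.87321408e+01, -1.10937151e+01,  6.02755099e+01,
       -2.64998427e-03,  8.23119060e+01]), 'dq': array([ 0.01786997, -0.10075977,  0.02090811,  0.0526617 ,  0.07917014,
       -0.10689642]), 'joint_efforts': array([ 1.16023755e-03, -4.43399835e+01,  2.62438953e+01,  1.53660245e-02,
       -3.46265479e-04, -4.57839761e-06]), 'eef_pos': array([ 0.13852735, -0.5315742 ,  0.19319095]), 'orientation': array([-9.01008091e+01,  1.09345754e-02, -1.65403686e+02]), 'ft_force': array([ 0.12251091, -0.14785425, -0.42781966]), 'wrist_torque': array([ 0.0170645 ,  0.02155212, -0.02585238]), 'width': 0.08512652171364897}
scene [{'location': [145.8, 454.2], 'score': 0.96}, {'location': [224.5, 477.1], 'score': 0.9}, {'location': [119.2, 327.8], 'score': 0.83}, {'location': [255.1, 336.7], 'score': 0.65}]
[{'bbox': [459.1, 216.1, 32.2, 22.1], 'score': 0.84}, {'bbox': [439.5, 137.6, 31.8, 22.4], 'score': 0.81}, {'bbox': [321.5, 247.0, 31.4, 25.6], 'score': 0.74}, {'bbox': [319.1, 115.3, 25.3, 20.4], 'score': 0.72}]
{'fx': 443.55905793827213, 'fy'
[... 278 characters left out ...]
op [{'location': [222.3, 177.2], 'score': 0.84}, {'location': [142.3, 307.4], 'score': 0.76}, {'location': [271.1, 284.2], 'score': 0.52}, {'location': [147.0, 193.2], 'score': 0.51}]
[{'bbox': [164.9, 215.3, 28.0, 24.9], 'score': 0.81}, {'bbox': [274.3, 266.8, 23.8, 15.5], 'score': 0.6}, {'bbox': [297.9, 136.2, 24.3, 20.0], 'score': 0.54}, {'bbox': [183.6, 138.7, 20.9, 21.5], 'score': 0.53}]
{'fx': 404.79281889298335, 'fy': 404.79281889298335, 'cx': 320.1930582373644, 'cy': 194.76657982286218, 'R': array([[-0.02810869, -0.99960379, -0.00147285],
       [-0.98962648,  0.02803574, -0.14090221],
       [ 0.14088768, -0.00250301, -0.99002242]]), 't': array([0.19890179, 0.41954326, 1.24521758])}
```

View pics/scene0.png

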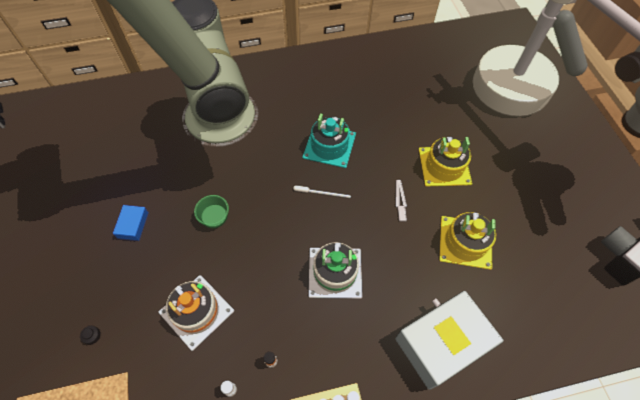

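View pics/top0.png

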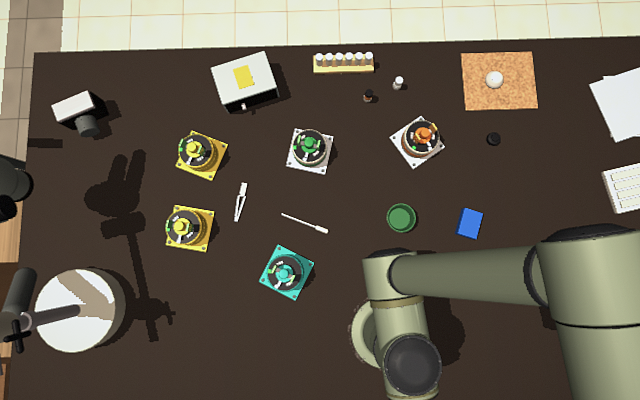

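Candidates (col,row in the scene picture): turquoise (328,120), yellow (454,146) and (477,225), orange (190,300), green on the cream drum (337,257). In the top picture the green one is at about (310,146). I choose the green and check it in a close crop.

```bash
cat > h.py <<'E'
import numpy as np, cv2
from cell import ctrl, vision, job, finder
def ray(c,px):
    d=np.array([(px[0]-c["cx"])/c["fx"],(px[1]-c["cy"])/c["fy"],1])
    R=np.array(c["R"]); return -R.T@np.array(c["t"]), R.T@d
def onz(c,px,z):
    o,d=ray(c,px); return o+d*(z-o[2])/d[2]
def proj(c,X):
    q=np.array(c["R"])@np.array(X)+c["t"]; return c["fx"]*q[0]/q[2]+c["cx"],c["fy"]*q[1]/q[2]+c["cy"]
E
python3 - <<'E'
from h import *
print(onz(vision.get_calibration("scene"),(336.7,255.1),.108),onz(vision.get_calibration("top"),(307.4,142.3),.108))
a=cv2.imread("pics/scene0.png")[225:305,295:375];b=cv2.imread("pics/top0.png")[110:190,270:350]
o=np.hstack([cv2.resize(i,(400,400),interpolation=2) for i in (a,b)]);cv2.imwrite("pics/crop0.png",o)
E
```

```text
[0.57307056 0.22171129 0.108     ] [0.5744427  0.22119845 0.108     ]
```

View pics/crop0.png

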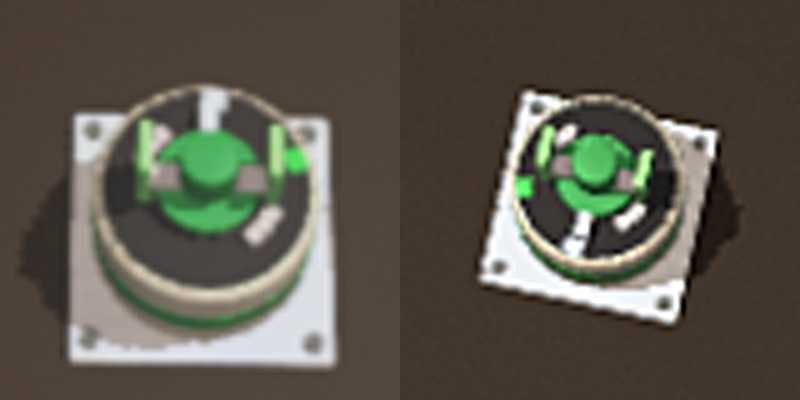

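The choice holds: cream drum, green band and green cap at about (0.574, 0.2215). The tab axis is at yaw ≈ -10°, the pointer faces the robot, and the green mark lies clockwise at +y. Now I move above it.

{"fn": "jog_arm", "kwargs": {
  "plan": [
    {"gripper": 0, "dp": [-25, 0, -26], "turn": -0.11},
    {"gripper": 0, "dp": [-50, 0, -51], "turn": -0.22},
    {"gripper": 0, "dp": [-76, 0, -77], "turn": -0.33},
    {"gripper": 0, "dp": [-102, 0, -103], "turn": -0.45},
    {"gripper": 0, "dp": [-127, 0, -129], "turn": -0.56},
    {"gripper": 0, "dp": [-153, 0, -155], "turn": -0.67},
    {"gripper": 0, "dp": [-178, 0, -181], "turn": -0.78},
    {"gripper": 0, "dp": [-204, 0, -206], "turn": -0.9},
    {"gripper": 0, "dp": [-229, 0, -232], "turn": -1.01},
    {"gripper": 0, "dp": [-255, 0, -258], "turn": -1.12},
    {"gripper": 0, "dp": [-280, 0, -284], "turn": -1.23},
    {"gripper": 0, "dp": [-305, 0, -310], "turn": -1.35}
  ],
  "force": 20
}}

```text
t: 1.3
eef_pos: [0.3562, -0.1538, 0.1942]
orientation: [-90.0, -0.0, -87.7]
ft_force: [1.6, -0.2, -0.7]
width: 0.0852
```

{"fn": "jog_arm", "kwargs": {
  "plan": [
    {"gripper": 0, "dp": [-30, -2, 19], "turn": -0.11},
    {"gripper": 0, "dp": [-61, -5, 38], "turn": -0.22},
    {"gripper": 0, "dp": [-92, -8, 58], "turn": -0.34},
    {"gripper": 0, "dp": [-122, -10, 77], "turn": -0.45},
    {"gripper": 0, "dp": [-153, -12, 96], "turn": -0.56},
    {"gripper": 0, "dp": [-184, -15, 116], "turn": -0.68},
    {"gripper": 0, "dp": [-214, -18, 135], "turn": -0.79},
    {"gripper": 0, "dp": [-245, -20, 154], "turn": -0.9},
    {"gripper": 0, "dp": [-275, -23, 173], "turn": -1.02},
    {"gripper": 0, "dp": [-306, -25, 193], "turn": -1.13},
    {"gripper": 0, "dp": [-337, -28, 212], "turn": -1.25},
    {"gripper": 0, "dp": [-367, -30, 231], "turn": -1.36}
  ]
}}

```text
t: 2.3
eef_pos: [0.5746, 0.2212, 0.2241]
orientation: [-90.0, -0.0, -9.8]
ft_force: [1.0, 0.1, -0.9]
width: 0.0855
```

```bash
python3 - <<'E'
from h import *
s=ctrl.observe(); c=vision.get_calibration("wrist"); p=vision.capture("wrist")
print(s["t"],s["eef_pos"],s["orientation"],s["joint_pos"])
print(c); f=finder.pinpoint("green_cap_grip","wrist"); print(f)
for q in f: print(onz(c,q["location"][::-1],.108))
im=p[:,:,::-1].copy(); cv2.imwrite("pics/w1.png",im)
print(proj(c,[.574,.2215,.108]))
E
```

```text
2.3 [0.57462545 0.22117184 0.22409166] [-8.99996096e+01 -1.08731621e-02 -9.77141088e+00] [ 1.41885932e+01  2.48824571e+01  2.64297456e+00  6.77504227e+01
 -4.05881767e-03  2.39600037e+01]
{'fx': 307.40880288553205, 'fy': 307.40880288553205, 'cx': 315.2208499623268, 'cy': 203.33066059956104, 'R': array([[ 1.69091122e-01,  9.85600401e-01,  2.04595162e-04],
       [ 9.31881402e-01, -1.59942597e-01,  3.25600090e-01],
       [ 3.20944303e-01, -5.48654261e-02, -9.45507557e-01]]), 't': array([-0.31539734, -0.5516769 ,  0.23761336])}
[{'location': [189.6, 314.9], 'score': 0.64}]
[0.57733615 0.2206073  0.108     ]
(np.float64(315.2144006307883), np.float64(186.3000205049337))
```

View pics/w1.png

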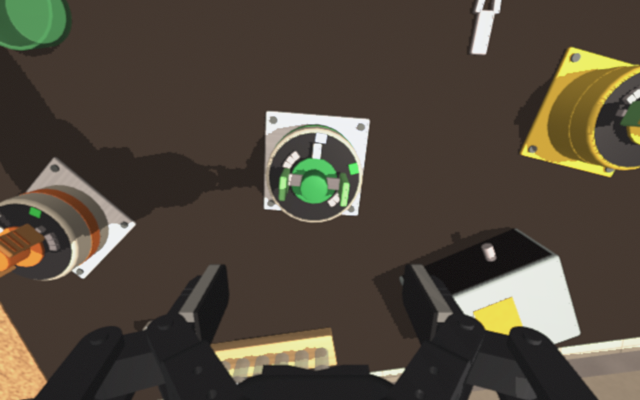

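```bash
python3 - <<'E'
import cv2
a=cv2.imread("pics/w1.png")[120:230,255:375]
cv2.imwrite("pics/w1c.png",cv2.resize(a,None,fx=5,fy=5,interpolation=2))
E
```

```text
(no output)
```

View pics/w1c.png

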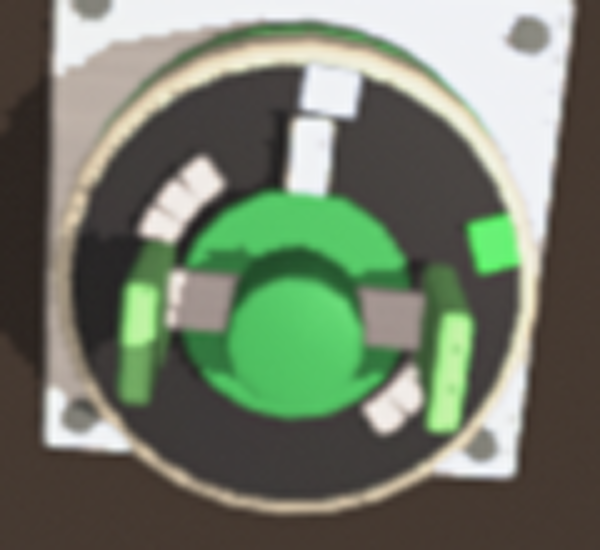

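```bash
python3 - <<'E'
from h import *
c=vision.get_calibration("wrist")
f=lambda x,y,z: onz(c,(255+x/5,120+y/5),z)
L,R,H=f(138,343,.122),f(451,372,.122),f(296,346,.112)
print(L,R,(L+R)/2,H,np.linalg.norm(L-R)); d=R-L; print(np.degrees(np.arctan2(-d[0],d[1])))
for (a,b) in [((138,405),(155,285)),((445,432),(458,310))]:
    d=f(*b,.122)-f(*a,.122); print(np.degrees(np.arctan2(-d[1],-d[0])))
E
```

```text
[0.56815258 0.19363061 0.122     ] [0.58400708 0.25159184 0.122     ] [0.57607983 0.22261123 0.122     ] [0.57674459 0.22267046 0.112     ] 0.060090505739960505
-15.298254298069487
-19.326228088779356
-13.738355026620972
```

Green canister centred near (314,182) px: tab axis yaw ≈ -15°, centre (0.576, 0.2225). I descend with fingers open.

{"fn": "jog_arm", "kwargs": {
  "plan": [
    {"gripper": 0, "dp": [1, 20, 1], "turn": 0.09},
    {"gripper": 0, "dp": [1, 45, 1], "turn": 0.09},
    {"gripper": 0, "dp": [1, 70, 1], "turn": 0.09},
    {"gripper": 0, "dp": [1, 95, 1], "turn": 0.09},
    {"gripper": 0, "dp": [1, 115, 1], "turn": 0.09},
    {"gripper": 0, "dp": [1, 128, 1], "turn": 0.09},
    {"gripper": 0, "dp": [1, 135, 1], "turn": 0.09},
    {"gripper": 0, "dp": [1, 135, 1], "turn": 0.09}
  ]
}}

```text
t: 3.07
eef_pos: [0.5737, 0.2192, 0.0873]
orientation: [-90.1, 0.2, -15.3]
ft_force: [-0.3, 0.1, -0.4]
width: 0.0853
```

```bash
python3 - <<'E'
from h import *
s=ctrl.observe(); p=vision.capture("wrist")
print(s["t"],s["eef_pos"],s["orientation"],s["ft_force"])
cv2.imwrite("pics/w2.png",p[:,:,::-1])
E
```

```text
3.0667 [0.57365065 0.21916087 0.08725929] [-90.1060509    0.16909335 -15.34557783] [-0.2668118   0.05856794 -0.44804361]
```

View pics/w2.png

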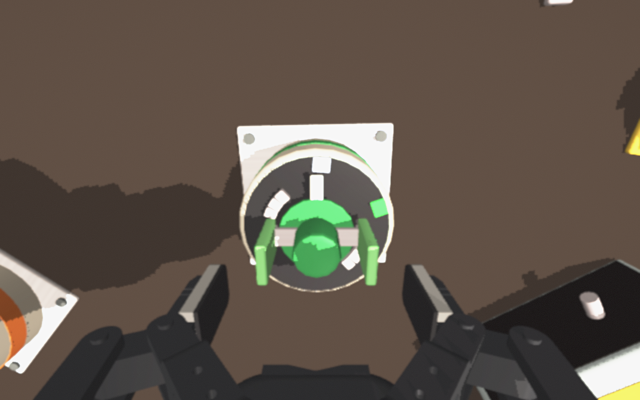

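```bash
python3 - <<'E'
from h import *
s=ctrl.observe(); c=vision.get_calibration("wrist")
print(s["eef_pos"],s["orientation"])
a=cv2.imread("pics/w2.png")[140:300,235:395]
cv2.imwrite("pics/w2c.png",cv2.resize(a,None,fx=3.7,fy=3.7,interpolation=2))
e=s["eef_pos"]
for X in [(.576,.2225,.112),(e[0],e[1],.112),(e[0],e[1],.122)]:
    u,v=proj(c,X);print((u-235)*3.7,(v-140)*3.7)
E
```

```text
[0.57465466 0.21952868 0.08863666] [-9.00424229e+01  6.31245547e-02 -1.53328896e+01]
316.89488585277223 425.0340053396373
296.0880352545197 422.06513551045566
295.9969540552243 454.8921637475292
```

View pics/w2c.png

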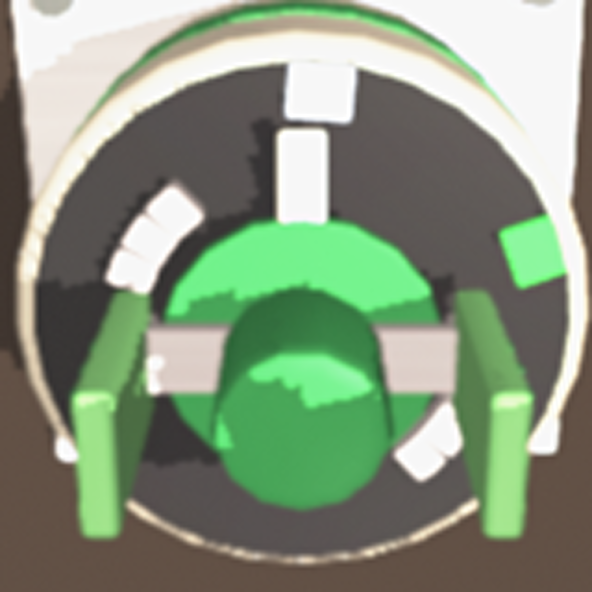

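{"fn": "jog_arm", "kwargs": {
  "plan": [
    {"gripper": 0, "dp": [1, 0, 1], "turn": 0},
    {"gripper": 60, "dp": [1, 0, 1], "turn": 0},
    {"gripper": 120, "dp": [1, 0, 1], "turn": 0},
    {"gripper": 255, "dp": [1, 0, 1], "turn": 0},
    {"gripper": 255, "dp": [1, 0, 1], "turn": 0},
    {"gripper": 255, "dp": [1, 0, 1], "turn": 0},
    {"gripper": 255, "dp": [1, 0, 1], "turn": 0},
    {"gripper": 255, "dp": [1, 0, 1], "turn": 0},
    {"gripper": 255, "dp": [1, 0, 1], "turn": 0},
    {"gripper": 255, "dp": [1, 0, 1], "turn": 0}
  ],
  "force": 22
}}

```text
t: 3.95
eef_pos: [0.5764, 0.2208, 0.0889]
orientation: [-90.0, 0.0, -15.3]
ft_force: [-0.2, -0.3, -0.1]
width: 0.0002
```

```bash
python3 - <<'E'
from h import *
s=ctrl.observe(); p=vision.capture("wrist")
print(s["eef_pos"],s["orientation"],s["ft_force"],s["wrist_torque"],s["width"])
cv2.imwrite("pics/w3.png",p[:,:,::-1])
E
```

```text
[0.57638973 0.22075165 0.08892399] [-9.00029080e+01  6.78134200e-03 -1.52862593e+01] [-0.19790156 -0.2771802  -0.12724666] [-0.01867685  0.07003497 -0.00843931] 0.00022023914750289632
```

View pics/w3.png

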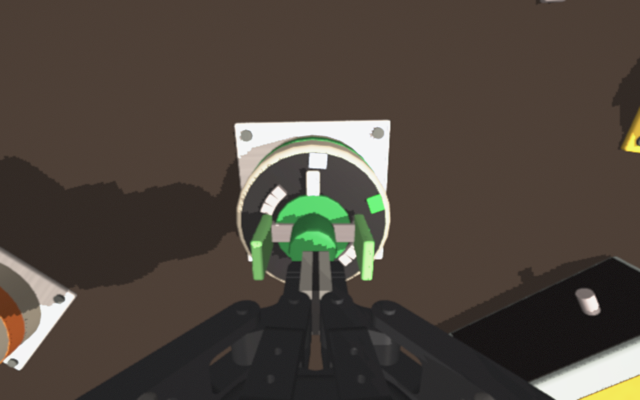

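The fingers shut on nothing. I look from the other cameras before moving.

```bash
python3 - <<'E'
from h import *
e=ctrl.observe()["eef_pos"]; out=[]
for n in ["scene","top"]:
    c=vision.get_calibration(n); p=vision.capture(n)[:,:,::-1].copy()
    u,v=map(round,proj(c,e)); print(n,u,v,proj(c,[.576,.2225,.108]))
    x,y=u-50,v-50
    out.append(cv2.resize(p[y:y+100,x:x+100],(400,400),interpolation=2))
c=vision.get_calibration("wrist"); print("wrist tcp px",proj(c,e))
cv2.imwrite("pics/c3.png",np.hstack(out))
cv2.imwrite("pics/w3c.png",cv2.resize(cv2.imread("pics/w3.png")[150:350,210:410],(600,600),interpolation=2))
E
```

```text
scene 336 260 (np.float64(337.3478247678719), np.float64(256.1774555540903))
top 308 143 (np.float64(306.9556572412356), np.float64(141.80960742762315))
wrist tcp px (np.float64(315.0451605879906), np.float64(236.6032705785115))
```

View pics/c3.png

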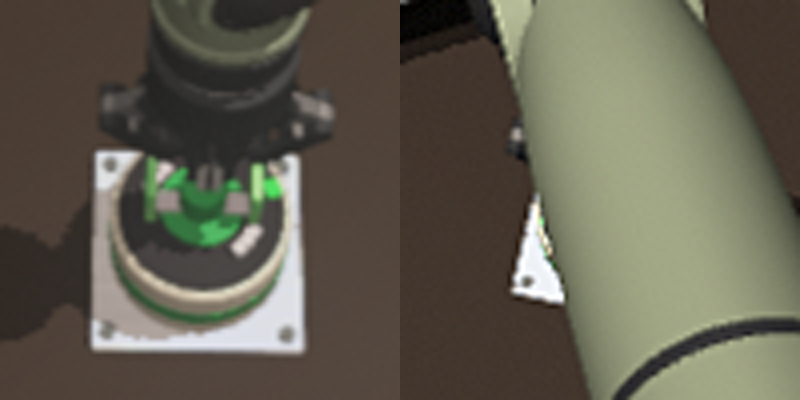

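View pics/w3c.png

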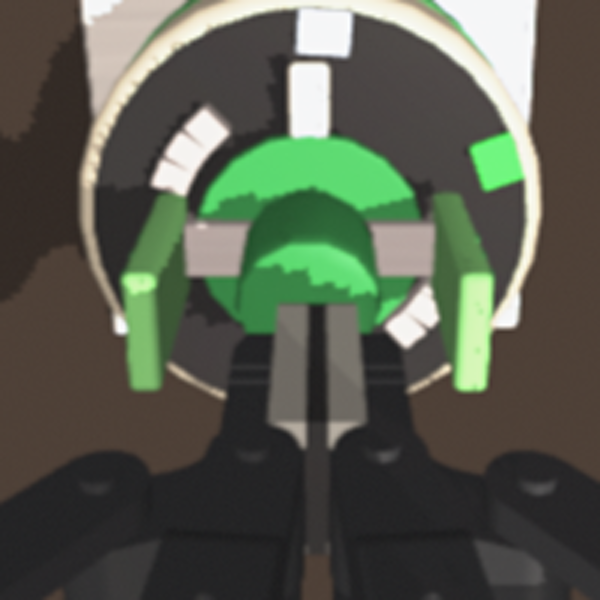

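```bash
python3 - <<'E'
from h import *
from scipy.spatial.transform import Rotation as Ro
s=ctrl.observe(); c=vision.get_calibration("wrist"); R=np.array(c["R"]); C=-R.T@c["t"]
T=Ro.from_euler("xyz",s["orientation"],degrees=True).as_matrix(); e=s["eef_pos"]
print("cam in tool mm",T.T@(C-e)*1000,"axis",T.T@R[2])
P=lambda x,y,z: np.round(proj(c,e+T@np.array([x,y,z])/1000),1)
for y in (0,-10,-20,-30,-40):print(y,"shut",P(-11,y,0),P(11,y,0),"open13",P(-11,y-13,42.5),P(11,y-13,42.5))
a=cv2.imread("pics/w2.png")[230:390,170:330]
cv2.imwrite("pics/w2f.png",cv2.resize(a,(560,560),interpolation=2))
E
```

```text
cam in tool mm [-8.47034897e+01 -1.80269208e+02  5.84863239e-02] axis [3.25353093e-01 9.45592567e-01 2.48578833e-04]
0 shut [315.  220.8] [315.  251.9] open13 [386.8 229.1] [384. 262.]
-10 shut [315.  227.1] [315.  259.5] open13 [390.7 236.4] [387.6 270.6]
-20 shut [315.  234.1] [315.  267.9] open13 [395.  244.4] [391.7 280.2]
-30 shut [315.  241.8] [315.  277.2] open13 [399.9 253.4] [396.2 290.9]
-40 shut [315.  250.5] [315.  287.5] open13 [405.5 263.6] [401.2 303. ]
```

View pics/w2f.png

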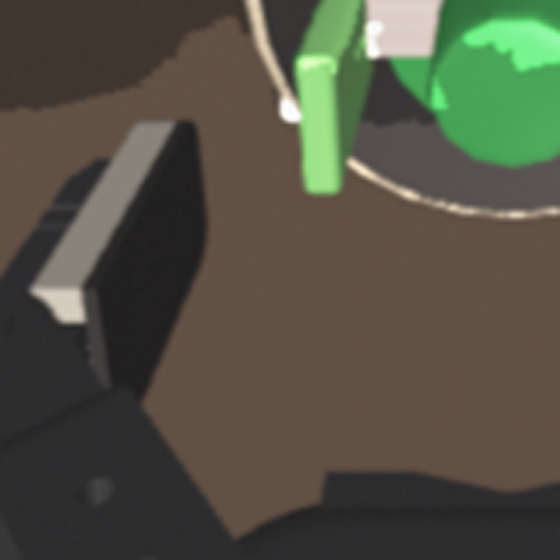

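Both the open and shut finger tips in the wrist picture fit points about 40 mm behind the reported TCP, and the scene picture agrees. So the tips really closed at z ≈ 0.13, above the tabs. I open, check, then descend by the missing ~40 mm in stages.

{"fn": "jog_arm", "kwargs": {
  "plan": [
    {"gripper": 0, "dp": [-1, 0, -1], "turn": 0},
    {"gripper": 0, "dp": [-1, 0, -1], "turn": 0},
    {"gripper": 0, "dp": [-1, 0, -1], "turn": 0},
    {"gripper": 0, "dp": [-1, 0, -1], "turn": 0},
    {"gripper": 0, "dp": [-1, 0, -1], "turn": 0},
    {"gripper": 0, "dp": [-1, 0, -1], "turn": 0},
    {"gripper": 0, "dp": [-1, 0, -1], "turn": 0},
    {"gripper": 0, "dp": [-1, 8, -1], "turn": 0},
    {"gripper": 0, "dp": [-1, 14, -1], "turn": 0},
    {"gripper": 0, "dp": [-1, 18, -1], "turn": 0},
    {"gripper": 0, "dp": [-1, 20, -1], "turn": 0},
    {"gripper": 0, "dp": [-1, 20, -1], "turn": 0}
  ]
}}

```text
t: 5.1
eef_pos: [0.5745, 0.2199, 0.0679]
orientation: [-90.1, 0.1, -15.3]
ft_force: [-0.2, -1.1, -0.3]
width: 0.0856
```

```bash
python3 - <<'E'
from h import *
s=ctrl.observe(); p=vision.capture("wrist")
print(s["t"],s["eef_pos"],s["orientation"],s["ft_force"],s["width"])
q=vision.capture("scene")[205:305,285:385]
a=np.hstack([cv2.resize(p[150:350,170:460],(580,400),interpolation=2),cv2.resize(q,(220,220),interpolation=2,).repeat(1,0) if 0 else cv2.copyMakeBorder(cv2.resize(q,(220,220)),0,180,0,0,cv2.BORDER_CONSTANT)])
cv2.imwrite("pics/w4.png",a[:,:,::-1])
E
```

```text
5.1 [0.57450233 0.21985376 0.06792137] [-9.00501536e+01  8.47241776e-02 -1.52855047e+01] [-0.16228043 -1.0847757  -0.2566847 ] 0.08556083742212817
```

View pics/w4.png

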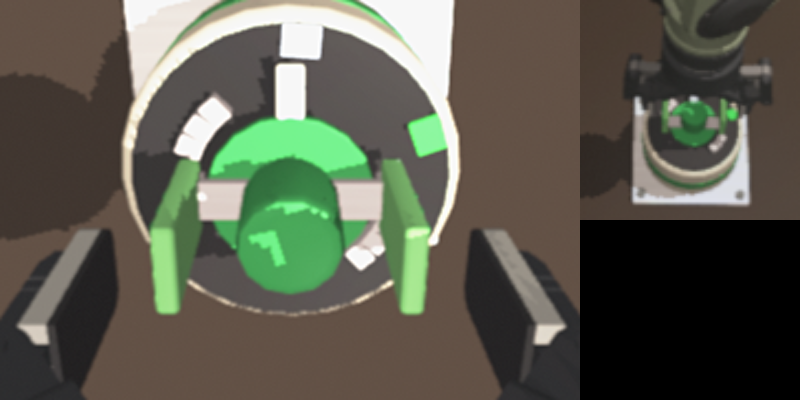

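The tips (crop 112 and 470) straddle the tabs (167 and 413) centrally and sit near tab-top height, with no contact, as the 40 mm correction predicts. I descend 20 mm more and close.

{"fn": "jog_arm", "kwargs": {
  "plan": [
    {"gripper": 0, "dp": [0, 8, 0], "turn": 0},
    {"gripper": 0, "dp": [0, 15, 0], "turn": 0},
    {"gripper": 0, "dp": [0, 19, 0], "turn": 0},
    {"gripper": 0, "dp": [0, 19, 0], "turn": 0},
    {"gripper": 60, "dp": [0, 19, 0], "turn": 0},
    {"gripper": 100, "dp": [0, 19, 0], "turn": 0},
    {"gripper": 255, "dp": [0, 19, 0], "turn": 0},
    {"gripper": 255, "dp": [0, 19, 0], "turn": 0},
    {"gripper": 255, "dp": [0, 19, 0], "turn": 0},
    {"gripper": 255, "dp": [0, 19, 0], "turn": 0},
    {"gripper": 255, "dp": [0, 19, 0], "turn": 0},
    {"gripper": 255, "dp": [0, 19, 0], "turn": 0}
  ],
  "force": 22
}}

```text
t: 6.2
eef_pos: [0.5758, 0.2192, 0.0517]
orientation: [-90.1, -0.1, -15.3]
ft_force: [-3.2, -2.8, 9.9]
width: 0.0428
```

```bash
python3 - <<'E'
from h import *
s=ctrl.observe(); p=vision.capture("wrist")
print(s["t"],s["eef_pos"],s["orientation"],s["ft_force"],s["wrist_torque"],s["width"],s["joint_pos"])
cv2.imwrite("pics/w5.png",cv2.resize(p[150:350,170:460],(580,400),interpolation=2)[:,:,::-1])
E
```

```text
6.2 [0.5757699  0.21921737 0.05172816] [-90.05875706  -0.11451206 -15.31630439] [-3.17821814 -2.76516925  9.94150294] [-0.6804719   0.62958155 -0.02191703] 0.04278586479465541 [ 14.04243537  32.47070796 -11.43389571  46.02439855  -0.10735325
  29.35873196]
```

View pics/w5.png

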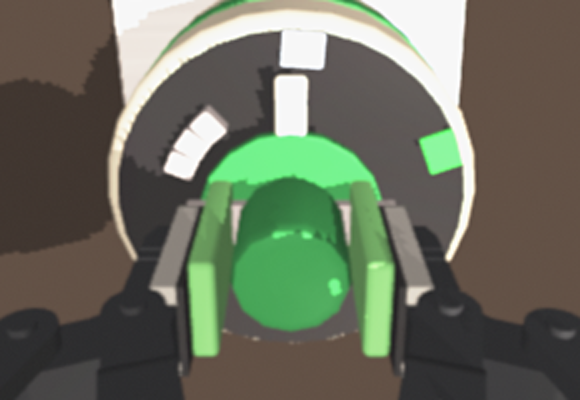

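Both tabs are in (opening 42.8 mm). I work out how far to turn from the pointer and the marks.

```bash
python3 - <<'E'
from h import *
c=vision.get_calibration("wrist"); f=lambda x,y,z: onz(c,(170+x/2,150+y/2),z)
for A in [(.5765,.2225),(.5755,.2215),(.575,.220)]:
    ang=lambda P: np.degrees(np.arctan2(P[1]-A[1],P[0]-A[0]))%360
    W=f(303,48,.0705);G=f(441,152,.0705)
    print(A,"white",ang(W),np.hypot(W[0]-A[0],W[1]-A[1]),"green",ang(G),np.hypot(G[0]-A[0],G[1]-A[1]),"ptr",[ang(f(291,80,z)) for z in (.075,.08)], "diff",np.radians(ang(W)-ang(G)))
# deck rim circle check
E
```

```text
(0.5765, 0.2225) white 164.48904232320317 0.0457066376574196 green 95.86145507158149 0.04257708392557113 ptr [np.float64(169.28338897158943), np.float64(169.11197542539654)] diff 1.1977773552404845
(0.5755, 0.2215) white 162.92243739895693 0.045027311325237525 green 94.41598665679797 0.043483569397472645 ptr [np.float64(167.49398553957192), np.float64(167.3876543825879)] diff 1.1956631243059868
(0.575, 0.22) white 160.91020778002968 0.04501761617775538 green 93.63321864466315 0.044944812087698224 ptr [np.float64(165.07692467646214), np.float64(165.0632256046139)] diff 1.174204971240599
```

{"fn": "jog_arm", "kwargs": {
  "plan": [
    {"gripper": 255, "dp": [0, 0, 0], "turn": 0.05},
    {"gripper": 255, "dp": [0, 0, 0], "turn": 0.1},
    {"gripper": 255, "dp": [0, 0, 0], "turn": 0.16},
    {"gripper": 255, "dp": [0, 0, 0], "turn": 0.22},
    {"gripper": 255, "dp": [0, 0, 0], "turn": 0.28},
    {"gripper": 255, "dp": [0, 0, 0], "turn": 0.34},
    {"gripper": 255, "dp": [0, 0, 0], "turn": 0.4},
    {"gripper": 255, "dp": [0, 0, 0], "turn": 0.46},
    {"gripper": 255, "dp": [0, 0, 0], "turn": 0.52},
    {"gripper": 255, "dp": [0, 0, 0], "turn": 0.57},
    {"gripper": 255, "dp": [0, 0, 0], "turn": 0.6},
    {"gripper": 255, "dp": [0, 0, 0], "turn": 0.6}
  ]
}}

```text
t: 7.25
eef_pos: [0.5758, 0.2193, 0.0518]
orientation: [-90.0, -0.1, -49.7]
ft_force: [-3.2, -2.6, 9.4]
width: 0.0426
```

```bash
python3 - <<'E'
from h import *
s=ctrl.observe(); p=vision.capture("wrist")
print(s["t"],s["eef_pos"],s["orientation"],s["ft_force"],s["wrist_torque"],s["width"])
cv2.imwrite("pics/w6.png",cv2.resize(p[150:350,170:460],(580,400),interpolation=2)[:,:,::-1])
E
```

```text
7.25 [0.57577008 0.21934542 0.05175153] [-89.97562773  -0.12420804 -49.74689191] [-3.23173991 -2.55615106  9.43881719] [-6.58628916e-01  6.41948785e-01 -1.72000564e-04] 0.04262723177012007
```

View pics/w6.png

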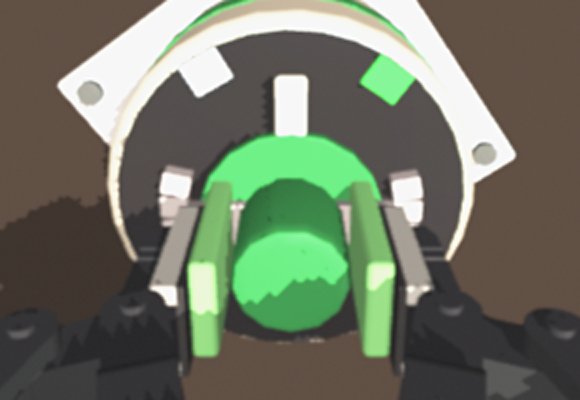

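The cap turns with the gripper. The pointer (291,105) is midway between the white mark (207,72) and the green mark (388,78). I turn the rest of the way.

{"fn": "jog_arm", "kwargs": {
  "plan": [
    {"gripper": 255, "dp": [0, 0, 0], "turn": 0.05},
    {"gripper": 255, "dp": [0, 0, 0], "turn": 0.1},
    {"gripper": 255, "dp": [0, 0, 0], "turn": 0.16},
    {"gripper": 255, "dp": [0, 0, 0], "turn": 0.22},
    {"gripper": 255, "dp": [0, 0, 0], "turn": 0.28},
    {"gripper": 255, "dp": [0, 0, 0], "turn": 0.34},
    {"gripper": 255, "dp": [0, 0, 0], "turn": 0.4},
    {"gripper": 255, "dp": [0, 0, 0], "turn": 0.46},
    {"gripper": 255, "dp": [0, 0, 0], "turn": 0.52},
    {"gripper": 255, "dp": [0, 0, 0], "turn": 0.58},
    {"gripper": 255, "dp": [0, 0, 0], "turn": 0.61},
    {"gripper": 255, "dp": [0, 0, 0], "turn": 0.61}
  ]
}}

```text
t: 8.3
eef_pos: [0.5759, 0.2194, 0.0518]
orientation: [-89.9, -0.1, -84.7]
ft_force: [-2.8, -2.7, 9.9]
width: 0.043
```

```bash
python3 - <<'E'
from h import *
s=ctrl.observe(); p=vision.capture("wrist")
print(s["t"],s["eef_pos"],s["orientation"],s["ft_force"],s["wrist_torque"],s["width"])
cv2.imwrite("pics/w7.png",cv2.resize(p[150:350,170:460],(580,400),interpolation=2)[:,:,::-1])
E
```

```text
8.3 [0.5758715  0.21937237 0.05176488] [-8.99004733e+01 -8.32023906e-02 -8.46975766e+01] [-2.78302915 -2.68574632  9.85146865] [-0.67815045  0.6070355  -0.00619725] 0.04299549254789434
```

View pics/w7.png

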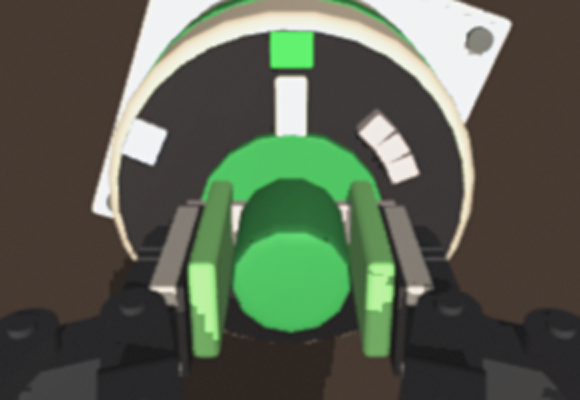

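The pointer (291,105) is in line with the green mark (291,48). I let go, then rise.

{"fn": "jog_arm", "kwargs": {
  "plan": [
    {"gripper": 0, "dp": [0, 0, 0], "turn": 0},
    {"gripper": 0, "dp": [0, 0, 0], "turn": 0},
    {"gripper": 0, "dp": [0, 0, 0], "turn": 0},
    {"gripper": 0, "dp": [0, 0, 0], "turn": 0},
    {"gripper": 0, "dp": [0, 0, 0], "turn": 0},
    {"gripper": 0, "dp": [0, 0, 0], "turn": 0},
    {"gripper": 0, "dp": [0, -10, 0], "turn": 0},
    {"gripper": 0, "dp": [0, -30, 0], "turn": 0},
    {"gripper": 0, "dp": [0, -60, 0], "turn": 0},
    {"gripper": 0, "dp": [0, -90, 0], "turn": 0},
    {"gripper": 0, "dp": [0, -105, 0], "turn": 0},
    {"gripper": 0, "dp": [0, -105, 0], "turn": 0}
  ]
}}

```text
t: 9.35
eef_pos: [0.5783, 0.221, 0.1605]
orientation: [-89.5, 0.1, -84.6]
ft_force: [1.6, -0.4, 0.2]
width: 0.0851
```

```bash
python3 - <<'E'
from h import *
s=ctrl.observe(); p=vision.capture("wrist"); q=vision.capture("scene")
print(s["t"],s["eef_pos"],s["ft_force"],s["width"])
a=np.hstack([cv2.resize(p[120:270,215:415],(534,400),interpolation=2),cv2.resize(q[260:360,145:210],(260,400),interpolation=2)])
cv2.imwrite("pics/w8.png",a[:,:,::-1])
E
```

```text
9.35 [0.57825619 0.22095849 0.16050996] [ 1.57297351 -0.40508413  0.24576724] 0.0850581256461311
```

View pics/w8.png

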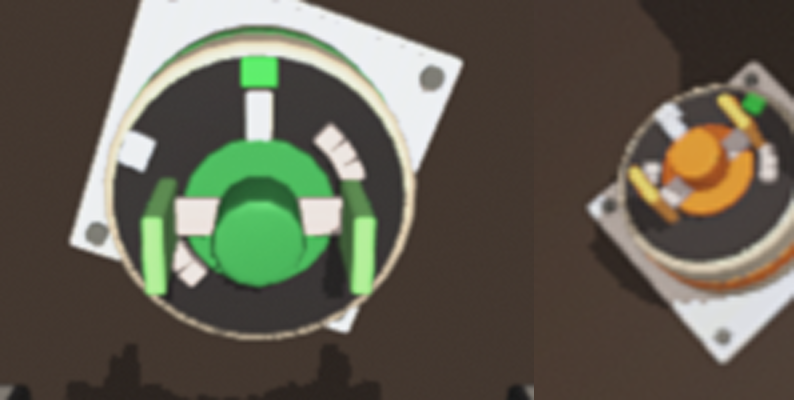

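The tabs have sprung out (150 and 362 px) and the pointer is at the green mark (259,72). The orange pointer is still at its white mark. The gripper is clear, so I hand in.

```bash
python3 -c "
from cell import job; print(job.close_job())"
```

```text
the job is handed in; nothing more can be done
None
```

The green canister is locked. I pinched both tabs fully in (opening 43 mm at 22 N), turned the cap about 1.21 rad clockwise and let go. I handed the job in at about 9.5 s; no verdict is reported.

- **Last checks:** the final picture shows the pointer in line with the green mark and both tabs sprung out. The gripper is open and clear, with only about 1.6 N read at the wrist. The orange cap is still at its white mark; I never touched it.
- **First pinch failed:** the fingers shut on nothing above the tabs. The pictures put the fingertips about 40 mm behind the reported tool point, which disagrees with the stated geometry. I went down about 40 mm further and the second pinch held.
- **Not measured directly:** latching is judged from the tabs standing out with the pointer at the green mark. I did not test it by trying to turn the cap back.

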